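# Gather the clay caps in the tote's lipped corner and hold them over the banding wheel

### The arm

A 6-joint arm with a two-finger parallel gripper is mounted at the origin on the work surface. World frame = base frame: x ahead of the robot, y to its left, z up, the work surface at z = 0. Lengths are in m, angles in rad, forces in N, time in s.
With the tool pointing down it reaches from about 0.35 to 0.975 m from the base axis. Payload 4.9 kg.
Tool frame: the origin (TCP) lies between the finger pads; the fingertips stand 14 mm ahead of it and the grasp point (between the pads) lies 5 mm behind it (manip.tcp_to_tips is the distance from the TCP to the fingertips, in m); z points along the fingers, y is the line along which they close (so a half turn about z gives the same grasp; the last joint's range is limited). The gripper opens to 85 mm and grips with 20 to 120 N. Pads are 22 mm wide; open, the fingers measure 114 mm over their backs; the gripper's body (76 mm by 85 mm) begins 54 mm behind the grasp point. The pads swing forward as they close: fully open they stand 13 mm farther back than shut.
Start: joints at [-1.257, 0.053, 1.613, -0, 1.476, -0.119], TCP at [0.262, -0.567, 0.245] pointing down, gripper open.
Joint ranges: [-3.01, 3.01], [-1.01, 2.22], [0.06, 2.58], [-1.02, 4.17], [0.09, 2.62], [-3.14, 3.14]. Speed limits (rad/s): [2.57, 2.57, 3.14, 3.14, 3.14, 3.14].

### API

Orientations are given as a unit quaternion [w, x, y, z].
In Python, from plant import manip gives the robot as it stands.
- The arm moves only by the tool servo_tool, never from a script. Its argument "moves" is a list that holds one entry, the list of rows, each a list of 7 numbers: the shift along the tool's x, y, z in mm, then the turn, a rotation vector about the tool's x, y, z in degrees, then the finger opening in mm, from 0 to 85.4. In form: [[[x, y, z, ax, ay, az, fingers], ...]]. A call has 1 to 12 rows; each row shifts and turns the commanded pose from where the row before left it, along the tool's axes as they then stand; what a row does not reach is not made up. A row lasts 1/8 s, in which the tool goes at most 62.5 mm and 10.7 degrees, less where a joint would pass 70% of its speed; a pose out of reach is approached as far as the arm can. A call with a gripper value outside its range is refused whole. The fingers move at their own pace and stop on an object; the grip force is fixed at half the most. Time passes only in rows, so rows that do not move let the fingers close. It gives the time, the measured TCP pose, the force, the opening and the grip force at its end, in the units of the state.
- manip.state(): the state, without advancing time (a new reading comes with each control period).
- manip.grab_frame(name): name is "scene" or "top" or "wrist"; returns a dict with "image" (400x640x3 uint8, blue, green, red), "mtx" (3x3 intrinsics, pixels), "eye" and "rotation" of the camera in the world. Camera axes: x right, y down, z forward; pixel columns grow to the right and rows downward; lengths in m; the calibration is good to about 2 mm. A picture is of the moment at which its call begins. There is no depth.
- manip.job_done(): hands the job in; it is judged then, once.
The state is a dict: "time": time; "joint_pos": joint angles; "joint_vel": joint speeds; "joint_efforts": joint torques, N m; "tool_pos": TCP position; "tool_rot": TCP orientation; "contact_force": force on the tool from outside, world axes, zero at the start; "ft_torque": the same for the moment, N m; "gripper_width": opening from 0.0 (shut) to 1.0 (fully open); "grasp_force": force on a finger pad.
Only numpy, scipy, OpenCV 4.12 (cv2) and the standard library are available. Lean on these libraries where they do the work, as an engineer would, in place of code of your own. Each camera call takes 0.05 s, during which the arm holds its last target. There are 200 camera calls.

### The job

Pick up the small plywood tote by its bar handle, carry it to the round metal banding wheel and tilt it down towards its lipped corner until all five loose clay mushroom caps have slid together into that corner. Finish while holding it: keep the tote still in the gripper, well tilted (some 30 to 40 degrees), with the lipped corner over the centre of the wheel, close above it (about 3 to 12 cm) but touching nothing, so that the painter can pick the caps out. Spill no cap and leave the other things on the table where they are.

Things in the scene. Friction and masses are not known exactly. Their poses are not given: they have to be found in the camera images.
- tote: small open plywood tote, 200 (x) x 150 (y) mm, floor and walls 6 mm thick, walls 55 mm high, 420 g +-25 %. Origin: centre of its underside, z up. The lipped corner is the one at -x, -y: there both walls drop to 36 mm over 55 mm and a flat pouring lip, 46 mm wide, sticks out 25 mm. A bar handle runs over its middle (see tote_grip).
- tote_grip (a point): centre of the tote's wooden bar handle, at (0, 0, 108 mm) in the tote's frame; axes as the tote's. The bar is 20 mm wide (y), 20 mm tall (top 118 mm above the underside), and runs along x the full length between end posts 30 mm wide (y); the space under it is open.
- tote_corner (a point): the inner bottom of the tote's lipped corner: floor level, where the two inner wall faces meet; in the tote's frame (-94, -69, 6 mm); axes as the tote's
- wheel: banding wheel fixed to the table: a round bare-metal turntable plate, 170 mm across and 10 mm thick, on a pillar and a 110 mm foot, its top 48 mm above the table; it does not turn. Origin: centre of its underside
- wheel_top (a point): centre of the banding wheel's top face
- cap0: one of five alike loose terracotta mushroom caps lying in the tote: a dome 24 mm across and 14 mm tall, flat side down at first, 10 g; origin at the centre of its flat side. On the tote's floor the caps begin to slide at a slope of 9 to 14 degrees; a cap held up by a wall or another cap may need 30 to 35 degrees or a second tilt in another direction.
- cap1: one of five alike loose terracotta mushroom caps lying in the tote: a dome 24 mm across and 14 mm tall, flat side down at first, 10 g; origin at the centre of its flat side. On the tote's floor the caps begin to slide at a slope of 9 to 14 degrees; a cap held up by a wall or another cap may need 30 to 35 degrees or a second tilt in another direction.
- cap2: one of five alike loose terracotta mushroom caps lying in the tote: a dome 24 mm across and 14 mm tall, flat side down at first, 10 g; origin at the centre of its flat side. On the tote's floor the caps begin to slide at a slope of 9 to 14 degrees; a cap held up by a wall or another cap may need 30 to 35 degrees or a second tilt in another direction.
- cap3: one of five alike loose terracotta mushroom caps lying in the tote: a dome 24 mm across and 14 mm tall, flat side down at first, 10 g; origin at the centre of its flat side. On the tote's floor the caps begin to slide at a slope of 9 to 14 degrees; a cap held up by a wall or another cap may need 30 to 35 degrees or a second tilt in another direction.
- cap4: one of five alike loose terracotta mushroom caps lying in the tote: a dome 24 mm across and 14 mm tall, flat side down at first, 10 g; origin at the centre of its flat side. On the tote's floor the caps begin to slide at a slope of 9 to 14 degrees; a cap held up by a wall or another cap may need 30 to 35 degrees or a second tilt in another direction.
- mushroom_small: bystander: standing clay mushroom, 100 mm tall, cap 60 mm across; origin: centre of its underside
- mushroom_big: bystander: standing clay mushroom, 160 mm tall, cap 96 mm across; origin: centre of its underside
- paint_can: bystander: closed paint can, 74 mm across, 100 mm tall; origin: centre of its underside
- tape: bystander: roll of tape lying flat, 90 mm across, 24 mm tall; origin: centre of its underside
- brush: bystander: paint brush lying flat, 130 mm long; origin: underside of the middle, handle towards -x
- brush_pot: bystander: white pot with brushes, 72 mm across, 90 mm tall, brushes to 185 mm; origin: centre of its underside
- bowl: bystander: bowl, 100 mm across, 45 mm tall; origin: centre of its underside

How it is judged:
At the end, for the whole second after the job is handed in: Gripper holds the tote still (50 mm/s), tilted 17 to 57 degrees, lipped corner lowest (x and y axes rise 5 degrees); all caps at rest (0.1 m/s) within 90 mm of that inner corner, itself within 50 mm sideways of the wheel centre, 60 to 200 mm above the table; tote touches nothing else (angle between tote's own z axis and vertical between 0.3 and 1 rad and angle between tote's own x axis and vertical below 1.49 rad and angle between tote's own y axis and vertical below 1.49 rad and distance between each of cap0, cap1, cap2, cap3, cap4 and tote_corner below 0.09 m and linear speed of each of cap0, cap1, cap2, cap3, cap4 below 0.1 m/s and horizontal distance between tote_corner and wheel_top below 0.05 m and height (world z) of tote_corner between 0.06 and 0.2 m and linear speed of tote below 0.05 m/s and angular speed of tote below 0.4 rad/s and contact force between tote and the fingers above 2 N and contact force between tote and wheel below 0.1 N and contact force between tote and mushroom_small below 0.1 N and contact force between tote and mushroom_big below 0.1 N and contact force between tote and paint_can below 0.1 N and contact force between tote and tape below 0.1 N and contact force between tote and brush below 0.1 N and contact force between tote and brush_pot below 0.1 N and contact force between tote and bowl below 0.1 N); the arm keeps its last pose, push and grip.
It fails at once if a bystander is pushed more than 30 mm (distance of any of mushroom_small, mushroom_big, paint_can, tape, brush, brush_pot, bowl from where it was at the start of the episode above 0.03 m).
It fails at once if a standing bystander is knocked over (angle between any of mushroom_small, mushroom_big, paint_can, brush_pot's own z axis and vertical above 0.5 rad).
It fails at once if a cap falls out of the tote ((x of any of cap0, cap1, cap2, cap3, cap4 in the frame of tote above 0.105 m or x of any of cap0, cap1, cap2, cap3, cap4 in the frame of tote below -0.105 m or y of any of cap0, cap1, cap2, cap3, cap4 in the frame of tote above 0.08 m) or (y of any of cap0, cap1, cap2, cap3, cap4 in the frame of tote below -0.08 m or z of any of cap0, cap1, cap2, cap3, cap4 in the frame of tote above 0.09 m or z of any of cap0, cap1, cap2, cap3, cap4 in the frame of tote below -0.01 m)).
It also fails if it takes over 58 s, if anything falls off the work surface, if the arm or the gripper's body presses on something with over 40 N, if the wrist force passes 120 N, or if a joint passes its speed limit or range.

## Working session

There is one attempt and no reset: what is moved stays moved. The work goes in short steps, Python scripts to look and compute and a tool call to move; the robot and the scene stay as the last step left them, time stands still between calls to the robot, and variables do not carry over. Pictures are saved under pics/ and viewed, at most 10 in all, crops included, and the job is handed in when it is done.

Besides the shell and the picture viewer there is one more tool, called after ">>>" as a command line: name --argument value ..., lists and objects as JSON in quotes. servo_tool: Moves the arm, as the interface text tells. Its arguments: {"type":"object","properties":{"moves":{"type":"array"}},"required":["moves"]}

```bash
mkdir -p pics; ls; cat > h.py <<'E'
import numpy as np,cv2
from plant import manip
from scipy.spatial.transform import Rotation as R
def grab(n,f):
    d=manip.grab_frame(n); cv2.imwrite('pics/%s.png'%f,d['image']); np.savez('pics/%s.npz'%f,**d); return d
def ray(d,u,v,z):
    r=np.array(d['rotation'])@np.linalg.solve(d['mtx'],[u,v,1.]); e=np.array(d['eye']); return e+r*(z-e[2])/r[2]
def proj(d,p):
    c=np.array(d['rotation']).T@(np.array(p)-d['eye']); q=d['mtx']@c; return q[:2]/q[2]
def rot(s): # tool_rot is wxyz
    q=s['tool_rot']; return R.from_quat([q[1],q[2],q[3],q[0]])
E
python3 - <<'E'
from h import *
for n in ('top','scene'):
    d=grab(n,n); print(n,d['eye'],d['rotation'])
print(manip.state())
E
```

```text
pics
top [ 0.47126111 -0.05304052  1.13757642] [ 0.03733433 -0.69747006  0.71508898 -0.02809654]
scene [ 1.36237947 -0.46527329  1.1590679 ] [-0.29417787  0.80366786  0.48945146 -0.16737568]
{'time': 0.1, 'joint_pos': array([-1.25697513e+00,  5.32790654e-02,  1.61412171e+00,  3.24030212e-05,
        1.47602968e+00, -1.19036986e-01]), 'joint_vel': array([-8.73480713e-05, -3.45859979e-03, -2.67883832e-03,  1.97213267e-04,
       -1.29332584e-03, -5.04056366e-04]), 'joint_efforts': array([ 2.55164068e-04, -3.94906175e+01, -3.71363604e+01, -1.45647259e-04,
        3.89183508e-03, -9.43529756e-06]), 'tool_pos': array([ 0.2619894 , -0.56685486,  0.24421414]), 'tool_rot': array([-9.16114840e-04,  9.76670424e-01,  2.14741794e-01, -7.33013348e-05]), 'contact_force': array([-0.14058627,  0.06033595,  0.07909916]), 'ft_torque': array([-0.0045518 ,  0.01165015,  0.04261679]), 'grasp_force': 0.0, 'gripper_width': 1.0018355127814704}
```

View pics/top.png

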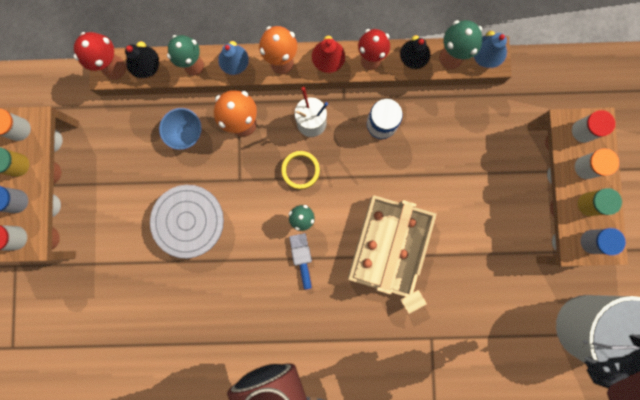

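View pics/scene.png

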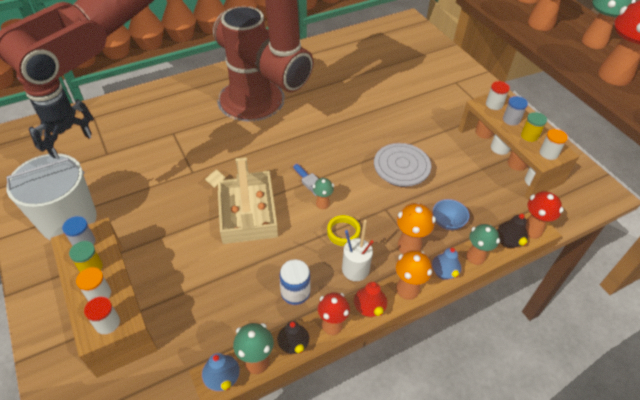

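```bash
python3 - <<'E'
s=open('h.py').read()
s=s.replace("d=manip.grab_frame(n);","d=fix(manip.grab_frame(n));").replace("def grab","def fix(d):\n    d=dict(d); q=np.array(d['rotation']); d['rotation']=R.from_quat(q[[1,2,3,0]]).as_matrix() if q.size==4 else q; return d\ndef load(f): return fix(np.load('pics/%s.npz'%f))\ndef grab",1)
open('h.py','w').write(s)
E
python3 - <<'E'
from h import *
d=load('top'); im=d['image']
cv2.imwrite('pics/crop.png',cv2.resize(im[185:320,340:450],None,fx=4.4,fy=4.4,interpolation=cv2.INTER_CUBIC))
for u,v,z in [(373,197,.055),(436,211,.055),(350,281,.055),(302,217,.09),(186,221,.048),(236,112,.16),(310,118,.09),(300,170,.024),(300,262,.01)]: print(u,v,ray(d,u,v,z).round(3))
hsv=cv2.cvtColor(im,cv2.COLOR_BGR2HSV); m=((hsv[...,1]<50)&(hsv[...,2]>100)).astype(np.uint8)*255
m[:170]=0;m[270:]=0;m[:,:130]=0;m[:,240:]=0
c=max(cv2.findContours(m,0,2)[0],key=cv2.contourArea);print(cv2.fitEllipse(c)); print('wheel',ray(d,*cv2.fitEllipse(c)[0],.048))
E
```

```text
373 197 [ 0.573 -0.164  0.055]
436 211 [ 0.537 -0.307  0.055]
350 281 [ 0.384 -0.106  0.055]
302 217 [ 0.529 -0.002  0.09 ]
186 221 [0.529 0.269 0.048]
236 112 [0.752 0.13  0.16 ]
310 118 [ 0.753 -0.025  0.09 ]
300 170 [0.645 0.004 0.024]
300 262 [0.427 0.009 0.01 ]
((186.11268615722656, 221.17640686035156), (71.36798095703125, 73.60954284667969), 47.664207458496094)
wheel [0.52885116 0.26872246 0.048     ]
```

View pics/crop.png

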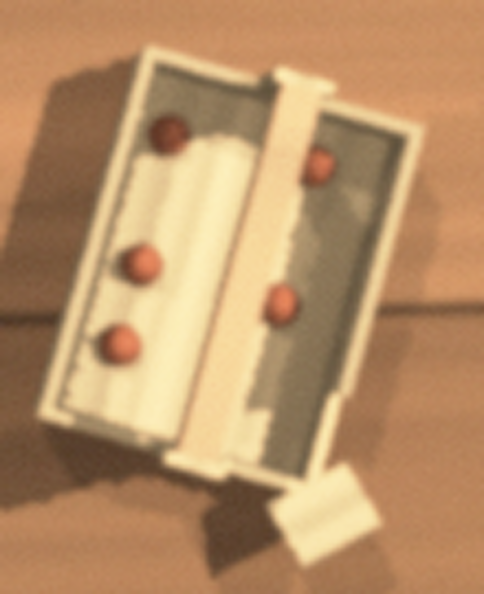

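```bash
python3 - <<'E'
from h import *
d=load('top')
f=lambda u,v,z: ray(d,340+u/4.4,185+v/4.4,z)
tl,tr,bl=f(148,50,.055),f(420,128,.055),f(42,415,.055); a,b=f(305,80,.118),f(200,468,.118)
ang=lambda v:np.degrees(np.arctan2(v[1],v[0]))
print((tr+bl)/2,np.linalg.norm(tl-bl),np.linalg.norm(tl-tr),ang(tl-bl),ang(tl-tr)-90)
print((a+b)/2,np.linalg.norm(a-b),ang(a-b))
s=manip.state(); print(rot(s).as_matrix().round(3))
E
```

```text
[ 0.45903658 -0.20497552  0.055     ] 0.19674456960376235 0.1464373195784928 -18.05642132631332 -17.60972611658994
[ 0.45871069 -0.20628567  0.118     ] 0.19538898235055135 -17.386881550946324
[[ 0.908  0.419 -0.001]
 [ 0.419 -0.908  0.002]
 [ 0.    -0.002 -1.   ]]
```

>>> servo_tool --moves '[[[0, 0, -40, 0, 0, 0, 60], [30, -22, 0, 0, 0, 0, 60], [30, -22, 0, 0, 0, 0, 60], [30, -22, 0, 0, 0, 0, 60], [30, -22, 0, 0, 0, 0, 60], [30, -22, 0, 0, 0, 0, 60], [30, -22, 0, 0, 0, 0, 60], [30, -22, 0, 0, 0, 0, 60], [30, -22, 0, 0, 0, 0, 60], [30, -22, 0, 0, 0, 0, 60], [30, -22, 0, 0, 0, 0, 60], [30, -23, 0, 0, 0, 0, 60]]]'

```text
time: 1.6
tool_pos: [0.46, -0.2071, 0.2848]
tool_rot: [-0.0, 0.977, 0.215, -0.0]
contact_force: [0.3, -0.1, -0.1]
gripper_width: 0.703
grasp_force: 0.0
```

>>> servo_tool --moves '[[[0, 0, 0, 0, 0, 8, 60], [0, 0, 0, 0, 0, 8, 60], [0, 0, 0, 0, 0, 9, 60], [0, 0, 0, 0, 0, 9, 60], [0, 0, 0, 0, 0, 8.5, 60], [0, 0, 20, 0, 0, 0, 60], [0, 0, 20, 0, 0, 0, 60], [0, 0, 0, 0, 0, 0, 60], [0, 0, 0, 0, 0, 0, 60]]]'

```text
time: 2.72
tool_pos: [0.4597, -0.2083, 0.2449]
tool_rot: [-0.0, 0.988, -0.154, -0.0]
contact_force: [1.0, -0.4, 0.2]
gripper_width: 0.7
grasp_force: 0.0
```

```bash
python3 - <<'E'
from h import *
d=grab('wrist','w1'); s=manip.state(); print(s['time'],s['tool_pos'],rot(s).as_matrix().round(3),d['eye'],s['joint_pos'].round(2))
for p in [(.459,-.206,.118)]+[(.459+k*.95,-.206-k*-(-.304)*-1 if 0 else -.206-k*.304,.118) for k in (-.1,.1)]: print(proj(d,p))
E
```

```text
2.775 [ 0.45998426 -0.20848564  0.24566707] [[ 0.953 -0.304  0.001]
 [-0.304 -0.953 -0.   ]
 [ 0.001  0.    -1.   ]] [ 0.53009571 -0.22956378  0.37269591] [-0.57 -0.24  1.89 -0.    1.5   1.31]
[325.03971777 192.9964157 ]
[324.95068236 309.74912964]
[325.15050179  47.72461344]
```

View pics/w1.png

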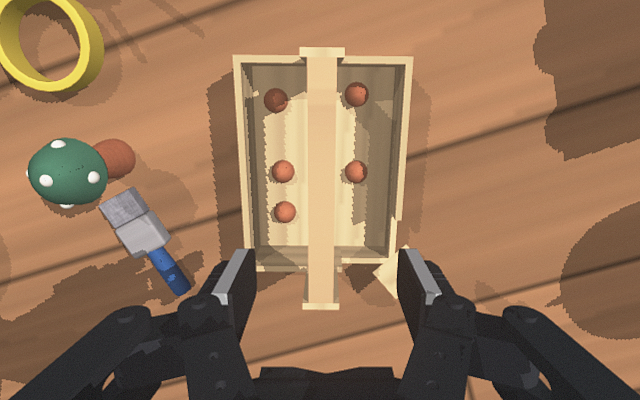

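>>> servo_tool --moves '[[[-1, -4, 20, 0, 0, 0, 60], [0, 0, 20, 0, 0, 0, 60], [0, 0, 20, 0, 0, 0, 60], [0, 0, 20, 0, 0, 0, 60], [0, 0, 20, 0, 0, 0, 60], [0, 0, 20, 0, 0, 0, 60], [0, 0, 12, 0, 0, 0, 60], [0, 0, 10, 0, 0, 0, 60], [0, 0, 0, 0, 0, 0, 60], [0, 0, 0, 0, 0, 0, 60]]]'

```text
time: 4.03
tool_pos: [0.4605, -0.2045, 0.104]
tool_rot: [0.0, 0.988, -0.154, 0.001]
contact_force: [-0.0, -0.7, 0.3]
gripper_width: 0.7
grasp_force: 0.0
```

>>> servo_tool --moves '[[[0, 0, 0, 0, 0, 0, 40], [0, 0, 0, 0, 0, 0, 30], [0, 0, 0, 0, 0, 0, 24], [0, 0, 0, 0, 0, 0, 10], [0, 0, 0, 0, 0, 0, 0], [0, 0, 0, 0, 0, 0, 0], [0, 0, 0, 0, 0, 0, 0], [0, 0, 0, 0, 0, 0, 0], [0, 0, 0, 0, 0, 0, 0]]]'

```text
time: 5.15
tool_pos: [0.4602, -0.2043, 0.1037]
tool_rot: [0.0, 0.988, -0.154, 0.0]
contact_force: [-1.4, 0.9, 5.3]
gripper_width: 0.223
grasp_force: 59.9
```

>>> servo_tool --moves '[[[0, 0, -4, 0, 0, 0, 0], [0, 0, -8, 0, 0, 0, 0], [0, 0, -14, 0, 0, 0, 0], [0, 0, -18, 0, 0, 0, 0], [0, 0, -20, 0, 0, 0, 0], [0, 0, -22, 0, 0, 0, 0], [0, 0, -22, 0, 0, 0, 0], [0, 0, -20, 0, 0, 0, 0], [0, 0, -18, 0, 0, 0, 0], [0, 0, -14, 0, 0, 0, 0], [0, 0, -8, 0, 0, 0, 0], [0, 0, -2, 0, 0, 0, 0]]]'

```text
time: 6.65
tool_pos: [0.4601, -0.2043, 0.2735]
tool_rot: [0.0, 0.988, -0.154, 0.0]
contact_force: [0.7, -0.3, -5.8]
gripper_width: 0.221
grasp_force: 58.8
```

```bash
python3 - <<'E'
from h import *
s=manip.state();print(s['contact_force'],s['ft_torque'])
# target TCP (grip bar centre 5mm behind TCP, so TCP at tote z=103)
A=R.from_euler('z',-17.7,degrees=True)*R.from_rotvec(np.radians(35)*np.array([.7071,-.7071,0]))
W=np.array([.529,.269,.115])
for P in ([0,0,.103],):
    t=W+A.apply(np.array(P)-[-.094,-.069,.006]); print('target TCP tilted',t)
M=rot(s); d=t-s['tool_pos']; print(s['tool_pos'],d,'tool axes mm',1000*M.inv().apply(d))
print('corner in level tote at that TCP', t+R.from_euler('z',-17.7,degrees=True).apply([-.094,-.069,-.097]))
E
```

```text
[ 0.7218639  -0.26331277 -5.7640837 ] [-0.026138    0.05672695  0.06015403]
target TCP tilted [0.57156674 0.27107688 0.26056703]
[ 0.46010167 -0.20427233  0.27354749] [ 0.11146507  0.4753492  -0.01298046] tool axes mm [ -38.34034871 -486.73629809   12.94660133]
corner in level tote at that TCP [0.46103828 0.23392234 0.16356703]
```

>>> servo_tool --moves '[[[0, -4, 0, 0, 0, 0, 0], [0, -10, 0, 0, 0, 0, 0], [-2, -16, 0, 0, 0, 0, 0], [-2, -22, 0, 0, 0, 0, 0], [-2, -28, 0, 0, 0, 0, 0], [-3, -30, 0, 0, 0, 0, 0], [-3, -30, 0, 0, 0, 0, 0], [-3, -30, 0, 0, 0, 0, 0], [-3, -30, 0, 0, 0, 0, 0], [-3, -30, 0, 0, 0, 0, 0], [-3, -30, 0, 0, 0, 0, 0], [-3, -30, 0, 0, 0, 0, 0]]]'

```text
time: 8.15
tool_pos: [0.5222, 0.0824, 0.2731]
tool_rot: [-0.0, 0.988, -0.153, -0.0]
contact_force: [1.4, -0.9, -4.9]
gripper_width: 0.221
grasp_force: 58.9
```

>>> servo_tool --moves '[[[-3, -30, 0, 0, 0, 0, 0], [-3, -30, 0, 0, 0, 0, 0], [-2, -28, 0, 0, 0, 0, 0], [-2, -27, 0, 0, 0, 0, 0], [-2, -25, 0, 0, 0, 0, 0], [-2, -21, 0, 0, 0, 0, 0], [0, -17, 0, 0, 0, 0, 0], [0, -12, 0, 0, 0, 0, 0], [0, -6, 0, 0, 0, 0, 0], [0, -1, 0, 0, 0, 0, 0], [0, 0, 0, 0, 0, 0, 0]]]'

```text
time: 9.52
tool_pos: [0.5691, 0.2717, 0.2733]
tool_rot: [0.0, 0.988, -0.154, -0.0]
contact_force: [-0.1, -0.4, -6.2]
gripper_width: 0.223
grasp_force: 58.9
```

>>> servo_tool --moves '[[[0, 0, 0, 1.4, 1.4, 0, 0], [0, 0, 0, 1.4, 1.4, 0, 0], [0, 0, 0, 1.4, 1.4, 0, 0], [0, 0, 0, 1.4, 1.4, 0, 0], [0, 0, 0, 1.4, 1.4, 0, 0], [0, 0, 0, 1.4, 1.4, 0, 0], [0, 0, 0, 1.4, 1.4, 0, 0], [0, 0, 0, 1.4, 1.4, 0, 0], [0, 0, 0, 1.4, 1.4, 0, 0], [0, 0, 0, 1.4, 1.4, 0, 0]]]'

```text
time: 10.78
tool_pos: [0.569, 0.2721, 0.2732]
tool_rot: [-0.102, 0.973, -0.152, 0.14]
contact_force: [-0.5, 1.0, -5.2]
gripper_width: 0.221
grasp_force: 59.0
```

```bash
python3 - <<'E'
from h import *
s=manip.state(); M=rot(s).as_matrix(); print(s['tool_pos'],M.round(3),s['joint_pos'].round(2),'tilt',np.degrees(np.arccos(-M[2,2])))
a=grab('wrist','w2')['image']; b=grab('top','t2')['image']
cv2.imwrite('pics/c2.png',np.vstack([cv2.resize(a,(480,300)),cv2.resize(b[120:320,60:380],(480,300))]))
E
```

```text
[0.56898223 0.2721313  0.27321738] [[ 0.915 -0.267  0.303]
 [-0.323 -0.933  0.156]
 [ 0.241 -0.241 -0.94 ]] [ 0.3  -0.16  1.8   0.06  1.16  2.17] tilt 19.90928775426773
```

View pics/c2.png

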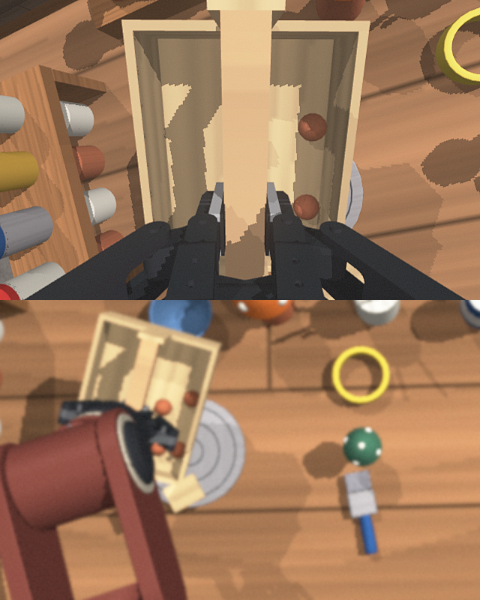

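Caps slide towards the lipped side (wrist view: two at right, top view: caps near the lip at about (170,445)). Tilting on.

>>> servo_tool --moves '[[[0, 0, 0, 1.2, 1.2, 0, 0], [0, 0, 0, 1.2, 1.2, 0, 0], [0, 0, 0, 1.2, 1.2, 0, 0], [0, 0, 0, 1.2, 1.2, 0, 0], [0, 0, 0, 1.2, 1.2, 0, 0], [0, 0, 0, 1.2, 1.2, 0, 0], [0, 0, 0, 1.2, 1.2, 0, 0], [0, 0, 0, 1.2, 1.2, 0, 0], [0, 0, 0, 1.2, 1.2, 0, 0], [0, 0, 0, 0, 0, 0, 0], [0, 0, 0, 0, 0, 0, 0], [0, 0, 0, 0, 0, 0, 0]]]'

```text
time: 12.38
tool_pos: [0.5693, 0.2722, 0.2736]
tool_rot: [-0.178, 0.942, -0.147, 0.243]
contact_force: [0.3, -0.4, -5.7]
gripper_width: 0.225
grasp_force: 59.1
```

```bash
python3 - <<'E'
from h import *
s=manip.state(); M=rot(s).as_matrix(); print(s['tool_pos'],s['joint_pos'].round(2),'tilt',np.degrees(np.arccos(-M[2,2])))
T=M@np.diag([1,-1,-1]); f=lambda p:s['tool_pos']+T@(np.array(p)-[0,0,.103]); print('corner',f([-.094,-.069,.006]))
a=grab('wrist','w3'); b=grab('top','t3'); c=grab('scene','s3')
for d in (a,b,c): print([proj(d,f(p)).round() for p in ([-.094,-.069,.006],[-.1,.075,.055],[.1,-.075,.055],[.1,.075,.055])])
u,v=proj(c,f([-.05,-.03,.05])).astype(int)
cv2.imwrite('pics/c3.png',np.vstack([np.hstack([cv2.resize(a['image'],(400,250)),cv2.resize(b['image'][120:320,60:380],(400,250))]),cv2.resize(c['image'][max(0,v-65):v+65,max(0,u-150):u+150],(800,347))]))
E
```

```text
[0.56927188 0.27222822 0.27358063] [ 0.28 -0.3   1.97  0.15  0.87  2.1 ] tilt 35.08870187180265
corner [0.52691003 0.27024871 0.12795249]
[array([421., 325.]), array([204., 385.]), array([496.,  24.]), array([160.,  24.])]
[array([174., 220.]), array([ 98., 221.]), array([201., 146.]), array([118., 125.])]
[array([405., 143.]), array([445., 104.]), array([413., 154.]), array([469., 126.])]
```

View pics/c3.png

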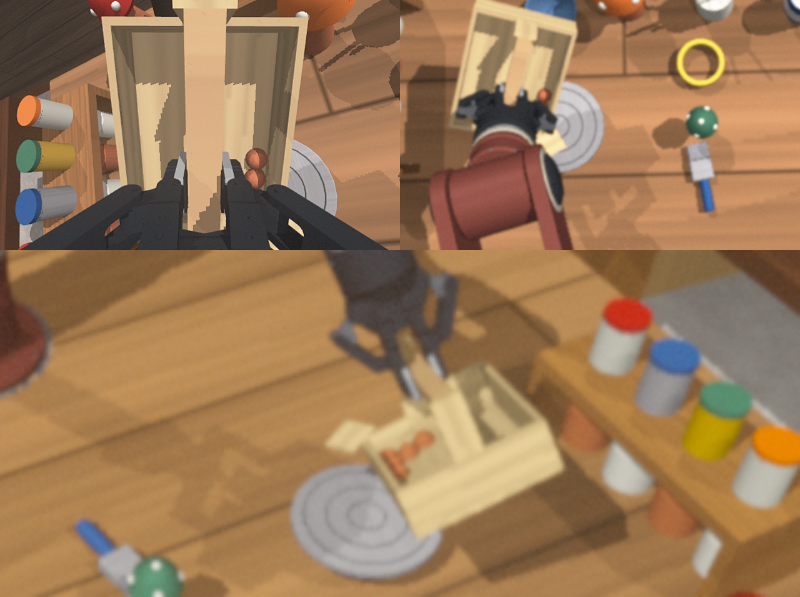

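```bash
cat >> h.py <<'E'
def caps(s,d,zt=.012,amin=8):
    M=rot(s).as_matrix(); T=M@np.diag([1,-1,-1]); o=s['tool_pos']-T@[0,0,.103]
    h=cv2.cvtColor(d['image'],cv2.COLOR_BGR2HSV); m=cv2.inRange(h,(3,120,50),(13,255,230))
    k=d['image'].shape; yy,xx=np.mgrid[:k[0],:k[1]]
    rr=np.linalg.solve(d['mtx'],np.stack([xx.ravel(),yy.ravel(),np.ones(xx.size)])); e=T.T@(d['eye']-o); r=T.T@d['rotation']@rr
    p=e[:,None]+r*((zt-e[2])/r[2]); ok=(np.abs(p[0])<.1)&(np.abs(p[1])<.075)
    m=(m.ravel()*ok).astype(np.uint8).reshape(k[:2]); P=p.reshape(3,*k[:2])
    n,l,st,c=cv2.connectedComponentsWithStats(m)
    for i in range(1,n):
        if st[i,4]>=amin:
            q=P[:2,l==i]; print(st[i,4],c[i].round(),'tote mm',(1000*q.mean(1)).round(),'x',(1000*np.percentile(q[0],[2,98])).round(),'y',(1000*np.percentile(q[1],[2,98])).round(),'dmax',(1000*np.hypot(q[0]+.094,q[1]+.069).max()).round())
E
python3 - <<'E'
from h import *
s=manip.state()
for f in ('w3','s3','t3'): print(f); caps(s,load(f))
d=load('s3'); cv2.imwrite('pics/c4.png',cv2.resize(d['image'][130:215,360:460],(700,595),interpolation=cv2.INTER_CUBIC))
E
```

```text
w3
1670 [410. 268.] tote mm [-44. -56.] x [-68. -23.] y [-66. -45.] dmax 75.0
s3
115 [417. 139.] tote mm [-65. -39.] x [-94. -19.] y [-59.  -8.] dmax 81.0
t3
104 [175. 197.] tote mm [-36. -57.] x [-52. -24.] y [-66. -47.] dmax 72.0
```

View pics/c4.png

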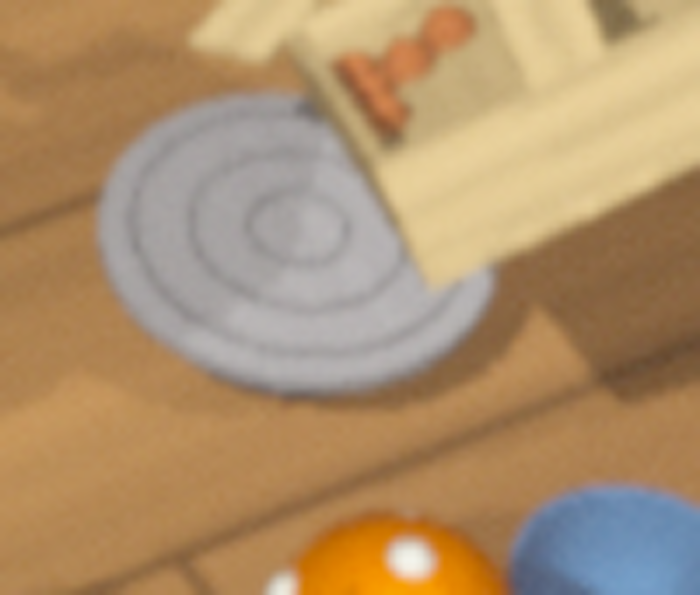

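```bash
python3 - <<'E'
from h import *
s=manip.state(); d=load('s3'); w=load('w3')
M=rot(s).as_matrix(); T=M@np.diag([1,-1,-1]); o=s['tool_pos']-T@[0,0,.103]
def tp(d,u,v,z=.012):
    e=T.T@(d['eye']-o); r=T.T@d['rotation']@np.linalg.solve(d['mtx'],[u,v,1.]); return (1000*(e+r*(z-e[2])/r[2])).round()[:2]
for u,v in [(350,70),(390,115),(405,62),(450,25)]: print('scene',tp(d,360+u/7,130+v/7))
for u,v in [(257,158),(255,178)]: print('wrist',tp(w,u*1.6,v*1.6))
print('bar edge hides from', [tp(d,360+u/7,130+v/7) for u,v in [(500,20),(530,80)]])
E
```

```text
scene [-81. -55.]
scene [-25. -52.]
scene [-64. -35.]
scene [-77. -12.]
wrist [-33. -56.]
wrist [-57. -55.]
bar edge hides from [array([-59.,   5.]), array([ 4., -1.])]
```

```bash
python3 -c "
from h import *
print(manip.job_done())"
```

```text
the job is handed in; nothing more can be done
None
```

The tote is held still in the gripper, tilted about 35°, with its lipped corner about 8 cm above the wheel centre and all five caps within about 65 mm of that corner by the camera images; I saw no spill or disturbed bystander, and the job is handed in (no verdict was returned).

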